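Hold a coated plate in the guarded insulation test cell at the set contact pressure

TASK

Take the wide coated plate out of its rack by its handle, pass it upright through the narrow slot in the guard of the test cell, and press it down onto the sprung contact until the pointer on the front stands level with the set marker. Finish still gripping the plate and holding it there against the spring; never let go of it, as the spring would lift the contact off. Do not touch the cell itself with the robot, do not shift the marker, and leave the narrow reference plate in the rack and the other things where they are.

Things in the scene. Friction and masses are not known exactly. Their poses are not given: they have to be found in the camera images.
- coated_plate: Wide test plate, hanging upright in either rack slot. Grey-coated steel, 40 mm wide (its y), 6 mm thick (x), round foot, 66 mm long below a black flange (30 x 56 mm in x, y; 66 to 70 mm above the foot) that rests on the rack. Above it a black handle, 14 mm thick (x), 40 mm wide (y), 70 to 110 mm above the foot. Origin: middle of the foot; z up.. A half turn about z looks the same.
- coated_plate_foot (a point): The middle of the coated plate's foot (same point as the body's origin).
- handle_grip (a point): The middle of the coated plate's handle, 90 mm above the foot: grip it across its 14 mm (plate x), fingertips no lower than the flange (70 mm above the foot).
- reference_plate: The narrow reference plate in the other rack slot: same form, but plate and handle only 24 mm wide; stays in the rack. Origin: middle of its foot.
- plate_rack: White plastic rack, fixed, 66 x 184 mm, 76 mm high, with two slots (10 x 47 mm) through its 6 mm top, 42 mm either side of its middle along its y. Origin: middle of its underside; z up.
- test_cell: Test cell, fixed, base 126 x 136 mm; guard 110 mm (x) by 120 mm (y), white top 90 mm high, clear sides, aluminium front facing -x. Origin: middle of its underside, z up. A slot 8 mm wide in x, 44 mm long in y passes through the middle of the 6 mm top; its rounded steel lip rises to 93 mm. Plate x, y go along cell x, y. Below it, at 54 mm at rest, a groove 14 mm wide holds the sprung contact.
- slot_mouth (a point): The middle of the slot, level with the white guard top (90 mm above the worktop).
- contact_slide (a joint): How far the sprung contact carriage is pushed down, m: 0 at rest, 0.026 on its stop. The spring needs about 3 N to start and 0.35 N more a millimetre (about 7 N at 12 mm), and lifts it again when the push ends. The pointer moves with it.
- contact_face (a point): The middle of the contact face on which the plate's foot lands; moves down with contact_slide.
- pointer (a point): Tip of the steel pointer, a flat bar 16 mm wide and 3 mm tall that sticks out 8 mm from the cell's front through an upright slit, beside an engraved scale (2 mm a line). It moves down with the contact, 6 mm lower than the contact face: 48 mm above the worktop at rest.
- set_marker (a joint): Where the set marker has been clamped, m, on the same scale as contact_slide: pointer and marker are level when both read the same. Set anywhere from 0.008 to 0.016; to be left there.
- marker_line (a point): The white line on the middle of the set marker, a black clip 6 mm tall and 12 mm wide with a small thumbscrew on the front of the cell, 17.5 mm to the -y side of the pointer.
- mini_beaker: Small clear beaker, 42 mm wide, 46 mm tall, behind the cell; to be left alone. Origin: middle of its underside.
- petri_dish: Clear dish, 90 mm wide, 15 mm tall, behind the rack; to be left alone. Origin: middle of its underside.
Mind the look-alikes: they are no part of the job. What is shaped like the coated_plate but green or pink is not meant.

How it is judged (in metres and radians):
On the way, in this order (a step that is already met when the one before it is completed fails the run):
1. the coated plate is gripped and lifted clear of the rack (height (world z) of coated_plate_foot above 0.08 m and contact force between the fingers and coated_plate above 3 N), for 0.1 s.
2. the gripped plate's foot is through the slot, at least 10 mm under the guard top (x of coated_plate_foot in the frame of test_cell between -0.008 and 0.008 m and y of coated_plate_foot in the frame of test_cell between -0.006 and 0.006 m and z of coated_plate_foot in the frame of test_cell below 0.08 m and contact force between the fingers and coated_plate above 3 N), for 0.1 s.
At the end, for the whole second after the job is handed in: Coated plate upright (0.12 rad) through the slot, foot within 8 mm of the contact face's middle, pointer level with the marker line within 3 mm, at rest, gripped (over 3 N), robot not touching the cell; reference plate within 10 mm, beaker and dish within 20 mm of their starts (x of coated_plate_foot in the frame of test_cell between -0.008 and 0.008 m and y of coated_plate_foot in the frame of test_cell between -0.006 and 0.006 m and z of coated_plate_foot in the frame of test_cell below 0.052 m and distance between coated_plate_foot and contact_face below 0.008 m and z of pointer in the frame of marker_line between -0.003 and 0.003 m and angle between coated_plate's own z axis and vertical below 0.12 rad and contact force between the fingers and coated_plate above 3 N and contact force between each of the arm, the fingers and test_cell below 1 N and linear speed of coated_plate below 0.01 m/s and angle between reference_plate's own z axis and vertical below 0.1 rad and distance of reference_plate from where it was at the start of the episode below 0.01 m and distance of each of mini_beaker, petri_dish from where it was at the start of the episode below 0.02 m); the arm keeps its last pose, push and grip.
It fails at once if the set marker is shifted (over 4 mm) (distance of marker_line from where it was at the start of the episode above 0.004 m).
It fails at once if the robot presses on the cell itself (over 4 N) (contact force between any of the fingers, the arm and test_cell above 4 N).
It fails at once if the plate is let go once its foot is well inside the guard and the contact is pressed (x of coated_plate_foot in the frame of test_cell between -0.008 and 0.008 m and y of coated_plate_foot in the frame of test_cell between -0.006 and 0.006 m and z of coated_plate_foot in the frame of test_cell below 0.05 m and contact force between the fingers and coated_plate below 0.2 N).
It fails at once if the reference plate leaves the rack (distance of reference_plate from where it was at the start of the episode above 0.04 m).
It also fails if it takes over 48 s, if anything falls off the work surface, if the arm or the gripper's body presses on something with over 40 N, if the wrist force passes 120 N, or if a joint passes its speed limit or range.

ROBOT

A 6-joint arm with a two-finger parallel gripper is mounted at the origin on a cart in front of the work surface, level with it; the furniture and walls round the work are solid. World frame = base frame: x ahead of the robot, y to its left, z up, the work surface at z = 0. Lengths are in m, angles in degrees, forces in N, time in s.
With the tool pointing down it reaches from about 0.25 to 0.775 m from the base axis. Payload 8.9 kg.
Tool frame: the origin (TCP) lies midway between the tips of the shut fingers; the grasp point (between the pads) lies 19 mm behind it (arm.grip_depth is the distance from the TCP to the grasp point, in m); z points along the fingers, y is the direction in which the jaws open and shut (so a half turn about z gives the same grasp; the last joint's range is limited). The gripper opens to 85 mm and grips with 20 to 120 N. Pads are 22 mm wide; open, the fingers measure 114 mm over their backs; the gripper's body (76 mm by 85 mm) begins 54 mm behind the grasp point. The pads swing forward as they close: fully open they stand 13 mm farther back than shut.
Start: joints at [60.258, 16.656, -8.789, 64.555, 0, 82.019], TCP at [0.195, 0.488, 0.231] pointing down, gripper open.
Joint ranges: [-144.48, 144.48], [-52.06, 99.96], [-74.48, 78.29], [-112.23, 115.85], [-86.99, 84.42], [-180, 180]. Speed limits (degrees/s): [127.2, 127.2, 159.86, 180, 180, 180].

INTERFACE

Orientations are given as [roll, pitch, yaw] about the fixed x, y, z axes, in that order (R = Rz(yaw) Ry(pitch) Rx(roll)).
In Python, from rig import sense, snapshot, get_calibration, arm gives the robot as it stands.
- The arm moves only by the tool servo_tool, never from a script. Its arguments are lists of equal length, an entry for each row: "hand": the opening, from 0 (shut) to 1 (fully open); "offset": the shift along the tool's x, y, z in m, a list of three; "twist": the turn, a rotation vector about the tool's x, y, z in degrees, a list of three. In form: {"hand": [hand, ...], "offset": [[x, y, z], ...], "twist": [[rx, ry, rz], ...]}. A call has 1 to 20 rows; each row is the pose to reach, as a shift and turn from the pose commanded when the call began, along the tool's axes at that moment; what a row does not reach only later rows make up. A row lasts 1/10 s, in which the tool goes at most 50 mm and 8.59 degrees, less where a joint would pass 70% of its speed; a pose out of reach is approached as far as the arm can. A call with a gripper value outside its range is refused whole. The fingers move at their own pace and stop on an object; "force" is the grip in N (left out, the last holds). Time passes only in rows, so rows that repeat a pose let the fingers close. It gives the time, the measured TCP pose, the force and the opening at its end, in the units of the state.
- sense(): the state, without advancing time (a new reading comes with each control period).
- snapshot(name): name is "side" or "top" or "wrist"; returns (picture, depth): 420x560x3 uint8, red, green, blue; 420x560 float32, m along the optical axis (not along the pixel's ray), 0 where there is no reading.
- get_calibration(name): a dict with "fovy" (degrees; the focal length in pixels is half the picture's height over the tangent of half this angle, whatever the lens; pixels are square), "cx", "cy" (the principal point, pixels), "T" (4x4, takes a point from camera to world coordinates). Camera axes: x right, y up, looking along -z (the intrinsics and any distortion apply to the point x, -y, -z); pixel columns grow to the right and rows downward; lengths in m; the calibration is good to about 2 mm. A picture is of the moment at which its call begins: read the wrist's pose just before it. get_calibration takes no time and is no camera call; for the wrist camera it gives the pose at the moment of the call.
- arm.job_done(): hands the job in, once; it reports no verdict.
The state is a dict: "time": time; "joint_positions": joint angles; "joint_velocities": joint speeds; "joint_efforts": joint torques, N m; "position": TCP position; "tcp_rot": TCP orientation; "ft_force": force on the tool from outside, world axes, zero at the start; "torque": the same for the moment, N m; "width": finger opening in m.
Only numpy, scipy, OpenCV 4.12 (cv2) and the standard library are available. Lean on these libraries where they do the work, as an engineer would, in place of code of your own. Each camera call takes 0.05 s, during which the arm holds its last target.

## Working session

There is one attempt and no reset: what is moved stays moved. The work goes in short steps, Python scripts to look and compute and a tool call to move; the robot and the scene stay as the last step left them, time stands still between calls to the robot, and variables do not carry over. Pictures are saved under pics/ and viewed, and the job is handed in when it is done.

Besides the shell and the picture viewer there is one more tool, called after "Request:" as a command line: name --argument value ..., lists and objects as JSON in quotes. servo_tool: Moves the arm, as the interface text tells. Its arguments: {"type":"object","properties":{"hand":{"type":"array"},"offset":{"type":"array"},"twist":{"type":"array"},"force":{"type":"number"}},"required":["hand","offset","twist"]}

```bash
mkdir -p pics; ls
python3 - <<'E'
from rig import sense, snapshot, get_calibration, arm
import cv2, numpy as np
s=sense(); print(s)
for n in ["side","top","wrist"]:
    c=get_calibration(n); print(n,c)
    p,d=snapshot(n); cv2.imwrite(f"pics/{n}0.png",p[:,:,::-1]); np.save(f"pics/{n}0d.npy",d)
    print((d>0).mean(), d[d>0].min() if (d>0).any() else None)
print(arm.grip_depth)
E
```

```text
pics
{'time': 0.0, 'joint_positions': array([ 6.02577544e+01,  1.66889898e+01, -8.82977468e+00,  6.45565458e+01,
        2.32858335e-03,  8.20184082e+01]), 'joint_velocities': array([-0.01720488, -0.05672405,  0.04568726, -0.02542217,  0.01745997,
       -0.11351754]), 'joint_efforts': array([-1.13304450e-03, -5.37147939e+01,  3.31373513e+01,  1.61196553e-02,
       -5.66350409e-04, -3.43297256e-05]), 'position': array([0.19440047, 0.48721018, 0.2307402 ]), 'tcp_rot': array([-1.79925743e+02, -1.27632228e-02,  1.58239336e+02]), 'ft_force': array([ 1.30913963, -0.10053525,  0.20756699]), 'torque': array([-0.00422444,  0.00235205,  0.00165067]), 'width': 0.08558897001737964}
side {'fovy': 50.602906190559196, 'cx': 277.6799824121362, 'cy': 212.647837350978, 'T': array([[ 0.82430965,  0.35869356, -0.43800974,  0.081987  ],
       [-0.56586681,  0.54601073, -0.61779206, -0.57453089],
       [ 0.01755998,  0.75710713,  0.65305469,  0.78640708],
       [ 0.        ,  0.        ,  0.        ,  1.        ]])}
0.9957950680272109 0.55135494
top {'fovy': 56.11495829814055, 'cx': 282.55597691831406, 'cy': 210.69919873940674, 'T': array([[ 0.20244638,  0.95824391, -0.20195065,  0.40424678],
       [-0.97927207,  0.19945013, -0.03529681,  0.09255058],
       [ 0.00645613,  0.20491034,  0.97875946,  0.93198417],
       [ 0.        ,  0.        ,  0.        ,  1.        ]])}
0.996016156462585 0.39534464
wrist {'fovy': 58.66824810954253, 'cx': 280.2308710724379, 'cy': 209.75644990325432, 'T': array([[ 3.70593441e-01, -8.90641797e-01, -2.63472373e-01,
         1.28200241e-01],
       [ 9.28795186e-01,  3.55389921e-01,  1.05059539e-01,
         5.13477670e-01],
       [ 6.50091415e-05, -2.83646247e-01,  9.58928987e-01,
         3.74639850e-01],
       [ 0.00000000e+00,  0.00000000e+00,  0.00000000e+00,
         1.00000000e+00]])}
0.9960119047619047 0.06379991
0.0187
```

View pics/side0.png

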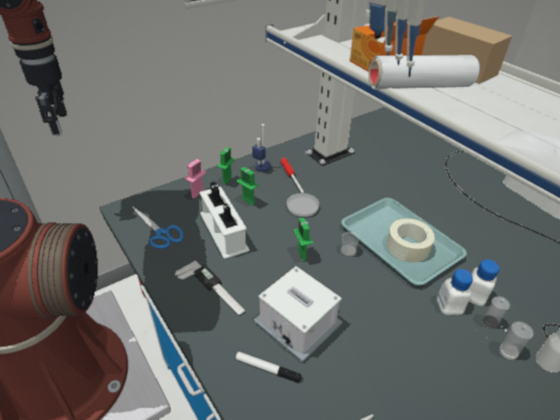

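View pics/top0.png

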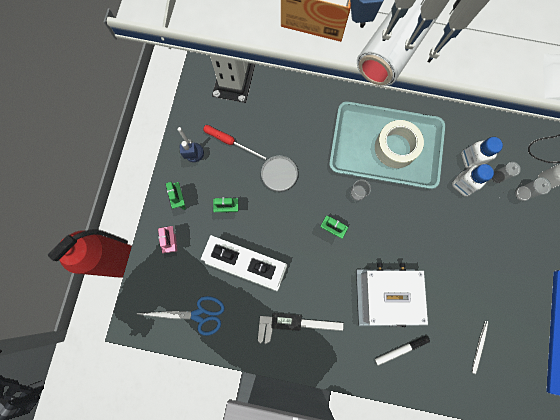

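View pics/wrist0.png

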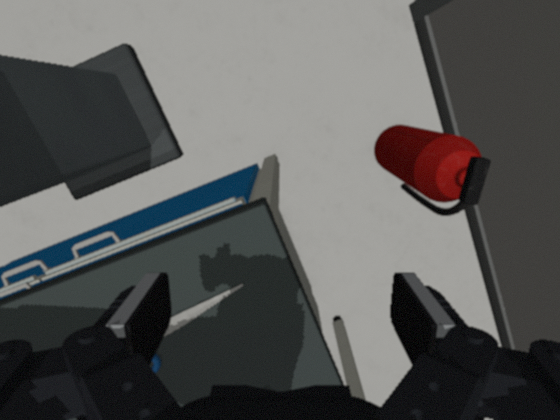

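Run:
```python
import cv2, numpy as np
s=cv2.imread("pics/side0.png");t=cv2.imread("pics/top0.png")
a=cv2.resize(s[250:370,230:370],None,fx=4,fy=4,interpolation=cv2.INTER_CUBIC)
b=cv2.resize(t[245:345,340:450],None,fx=5,fy=5,interpolation=cv2.INTER_CUBIC)
c=cv2.resize(t[220:300,190:300],None,fx=5,fy=5,interpolation=cv2.INTER_CUBIC)
d=cv2.resize(s[140:260,170:310],None,fx=4,fy=4,interpolation=cv2.INTER_CUBIC)
for n,i in zip("abcd",(a,b,c,d)): cv2.imwrite(f"pics/z{n}.png",i)
```

```text
(no output)
```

View pics/za.png

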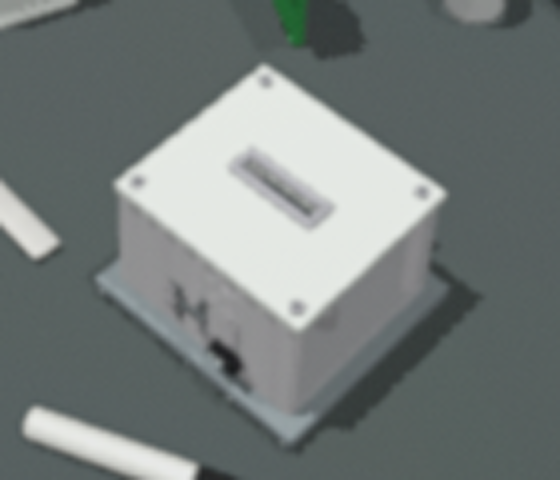

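View pics/zb.png

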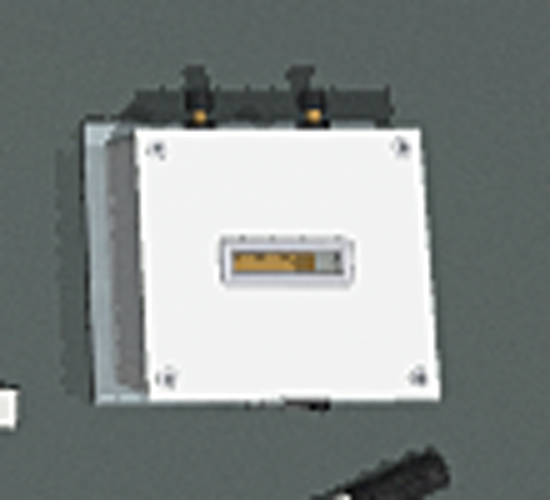

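View pics/zc.png

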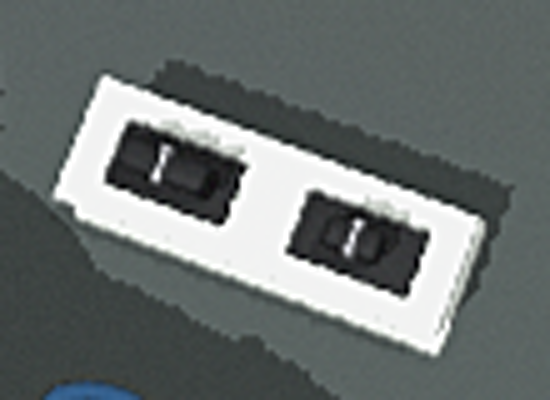

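View pics/zd.png

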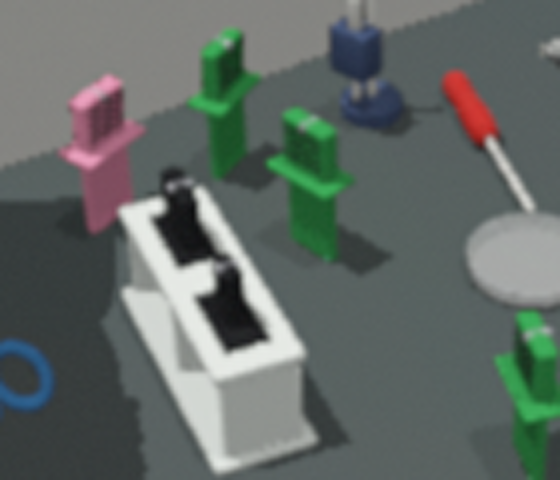

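```bash
cat > h.py <<'E'
import numpy as np, cv2
from rig import sense, snapshot, get_calibration, arm
def cloud(c,d):
    h,w=d.shape; f=h/2/np.tan(np.radians(c['fovy']/2))
    v,u=np.mgrid[0:h,0:w].astype(float)
    P=np.stack([(u-c['cx'])/f*d,-(v-c['cy'])/f*d,-d],-1)
    return P@c['T'][:3,:3].T+c['T'][:3,3]
def ray(c,u,v):
    f=210/np.tan(np.radians(c['fovy']/2))
    r=np.array([(u-c['cx'])/f,-(v-c['cy'])/f,-1.]);return c['T'][:3,3],c['T'][:3,:3]@r
def onplane(c,u,v,z):
    o,r=ray(c,u,v);return o+r*(z-o[2])/r[2]
def proj(c,p):
    f=210/np.tan(np.radians(c['fovy']/2))
    q=c['T'][:3,:3].T@(np.asarray(p)-c['T'][:3,3]);return c['cx']+f*q[0]/-q[2],c['cy']-f*q[1]/-q[2]
def rect(xy):
    (c,s,a)=cv2.minAreaRect(np.float32(xy)*1000);return np.round(c,1),np.round(s,1),round(a,2)
E
python3 - <<'E'
from h import *
for n,R in [("top",dict(rack=(195,230,300,295),cell=(350,255,435,335))),("side",dict(rack=(190,175,250,260),cell=(250,260,350,350)))]:
    c=get_calibration(n);d=np.load(f"pics/{n}0d.npy");P=cloud(c,d);im=cv2.imread(f"pics/{n}0.png").astype(int)
    for k,(u0,v0,u1,v1) in R.items():
        Q=P[v0:v1,u0:u1].reshape(-1,3);I=im[v0:v1,u0:u1].reshape(-1,3)
        z=Q[:,2];print(n,k,"z hist",np.histogram(z,bins=np.arange(-0.01,0.14,0.01))[0])
        if k=="rack":
            m=(I.min(1)>200)&(abs(z-.076)<.006);print("top white",m.sum(),np.median(z[m]),rect(Q[m,:2]))
            m=(I.max(1)<110)&(z>.100);q=Q[m]
            if len(q):
                N,lab,st,cen=cv2.connectedComponentsWithStats(np.uint8(m.reshape(v1-v0,u1-u0)))
                for i in range(1,N):
                    w=lab.ravel()==i
                    if w.sum()>8: print("handle",w.sum(),rect(Q[w,:2]),z[w].max(),np.median(z[w]),Q[w].mean(0))
        else:
            m=(I.min(1)>200)&(abs(z-.09)<.008);print("top white",m.sum(),np.median(z[m]),rect(Q[m,:2]))
E
```

```text
top rack z hist [2181 2474   18    1    2    1    2    2 1627  253    8   10  141   79
    0]
top white 1343 0.07600748649326228 (array([455. , 185.5]), array([176.1,  56. ]), 81.16)
handle 59 (array([462.7, 237.1]), array([17.6, 14.4]), 80.3) 0.12349230976019798 0.11962108211920042 [0.46226448 0.23716352 0.11883139]
handle 72 (array([459.4, 216.2]), array([19. , 14.6]), 80.74) 0.12416854722938286 0.11893435363877247 [0.45900507 0.2155926  0.11785581]
handle 35 (array([448.4, 150. ]), array([10.6, 13.8]), 79.18) 0.1228602371173868 0.11945937018031683 [0.44826355 0.14945899 0.11934337]
handle 40 (array([430.1, 115. ]), array([66.6, 15.8]), 54.31) 0.93198416799497 0.11907320149514089 [0.4452502  0.13495058 0.13781238]
top cell z hist [1345 1535  399   44   66   49  144  111   49 1373 1665    0    0    0
    0]
top white 2817 0.09010975983102654 (array([ 445.7, -148.4]), array([108.7, 120.4]), 11.74)
side rack z hist [1244 1689  191  163  140  140   90  132  862  168   71   59  108   30
    0]
top white 498 0.07606309887999946 (array([449.8, 184.9]), array([177.5,  56.1]), 81.18)
handle 97 (array([ 277.3, -167.5]), array([902.7,  20.3]), 65.65) 0.7864070821552098 0.11739279099692412 [0.44943861 0.21302254 0.12114841]
handle 64 (array([441.1, 141.6]), array([26.8, 11.5]), 80.38) 0.12349646263511194 0.11469844994150974 [0.4400287  0.13640164 0.11289535]
side cell z hist [1961 2183  588  188  251  220  236  230  236 1282 1589    0    0    0
    0]
top white 2403 0.0902107788105968 (array([ 441.2, -148.3]), array([111.5, 120.7]), 11.91)
```

Run:
```python
from h import *
s=cv2.imread("pics/side0.png")
a=cv2.resize(s[305:355,255:315],None,fx=12,fy=12,interpolation=cv2.INTER_CUBIC)
c=get_calibration("side")
yaw=np.radians(11.8);R=np.array([[np.cos(yaw),-np.sin(yaw),0],[np.sin(yaw),np.cos(yaw),0],[0,0,1]])
o=np.array([.4412,-.1483,0])
for nm,p,col in [("ptr",(-.063,0,.048),(0,0,255)),("edge",(-.055,0,.09),(255,0,0)),("m8",(-.06,-.0175,.040),(0,255,0)),("m12",(-.06,-.0175,.036),(0,255,0)),("m16",(-.06,-.0175,.032),(0,255,0))]:
    u,v=proj(c,o+R@np.array(p)); print(nm,u,v); cv2.circle(a,(int((u-255+.5)*12),int((v-305+.5)*12)),4,col,-1)
cv2.imwrite("pics/ze.png",a)
```

```text
ptr 276.86234837308047 328.64755089263394
edge 280.13500693329246 313.13858316551443
m8 284.33939851051997 335.46823177035884
m12 284.28343506687605 336.6479720527798
m16 284.2278072999671 337.8206360843441
```

View pics/ze.png

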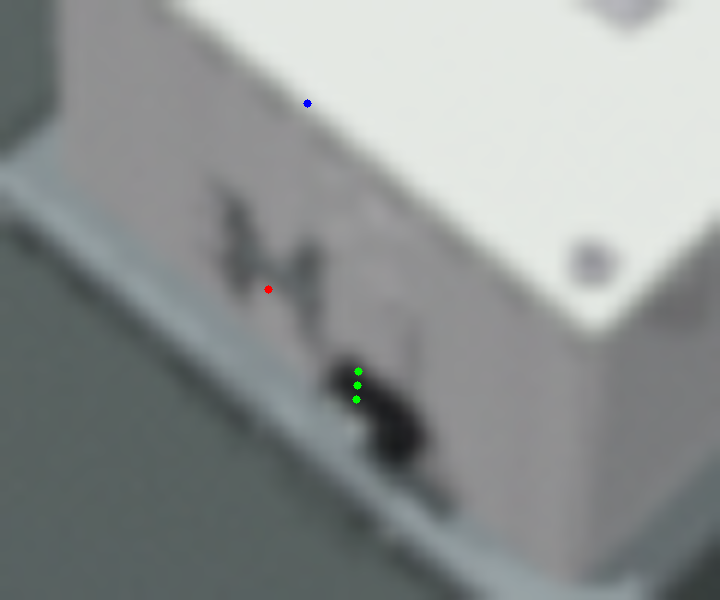

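```bash
cat >> h.py <<'E'
from scipy.spatial.transform import Rotation as Ro
def Rt(rpy): return Ro.from_euler('xyz',rpy,degrees=True)
def go(p,R,s=None):
    s=s or sense(); R0=Rt(s['tcp_rot'])
    o=R0.inv().apply(np.asarray(p)-s['position']); t=(R0.inv()*R).as_rotvec(degrees=True)
    print("offset",np.round(o,4),"twist",np.round(t,2)); return o,t
E
python3 - <<'E'
from h import *
s=sense();c=get_calibration("wrist");R0=Rt(s['tcp_rot'])
print("cam in tool",R0.inv().apply(c['T'][:3,3]-s['position']),(R0.inv()*Ro.from_matrix(c['T'][:3,:3])).as_matrix().round(3))
down=Ro.from_euler('z',191.8,degrees=True)*Ro.from_euler('x',180,degrees=True)
go((.36,.05,.28),down)
# view pose: tilt about tool y so that tool z leans to +x
for a in (33,-33):
    R=down*Ro.from_euler('y',a,degrees=True); print(a,R.apply([0,0,1]))
    print(R.as_euler('xyz',degrees=True))
E
```

```text
cam in tool [ 0.07124704 -0.00036669 -0.1438584 ] [[ 0.     0.959  0.284]
 [ 1.     0.    -0.001]
 [-0.001  0.284 -0.959]]
offset [-0.3159 -0.3448 -0.0489] twist [-5.000e-02 -3.000e-02 -3.356e+01]
33 [-0.53312939 -0.11137653 -0.83867057]
[ 180.   -33.  -168.2]
-33 [ 0.53312939  0.11137653 -0.83867057]
[-180.    33.  -168.2]
```

Request:
servo_tool --hand '[1,1,1,1,1,1,1,1,1,1,1]' --offset '[[-0.032,-0.034,-0.005],[-0.063,-0.069,-0.01],[-0.095,-0.103,-0.015],[-0.126,-0.138,-0.02],[-0.158,-0.172,-0.025],[-0.19,-0.207,-0.03],[-0.221,-0.241,-0.035],[-0.253,-0.276,-0.04],[-0.284,-0.31,-0.045],[-0.316,-0.345,-0.049],[-0.316,-0.345,-0.049]]' --twist '[[0,0,-3.3],[0,0,-6.7],[0,0,-10],[0,0,-13.4],[0,0,-16.8],[0,0,-20],[0,0,-23.5],[0,0,-26.8],[0,0,-30.2],[0,0,-33.5],[0,0,-33.5]]'

```text
time: 1.25
position: [0.3622, 0.0452, 0.2807]
tcp_rot: [-179.9, 0.1, -168.5]
ft_force: [0.1, 0.5, -0.2]
width: 0.0857
```

Run:
```python
from h import *
s=sense();print(s['position'],s['tcp_rot'],s['joint_positions'],s['time'])
R=Ro.from_euler('xyz',[180,33,-168.2],degrees=True)
n=-np.array([np.cos(np.radians(11.8)),np.sin(np.radians(11.8)),0])
ptr=np.array([.443,-.1483,.04])+.063*n
# camera so that pointer is at ~image centre: camera axis fwd
Mc=R.as_matrix()@np.array([[0,.959,.284],[1,0,-.001],[-.001,.284,-.959]])
fwd=-Mc[:,2]
cam=ptr-fwd*.27
tcp=cam-R.apply([.0712,-.0004,-.1439]);print("cam",cam,"tcp",tcp)
go(tcp,R)
```

```text
[0.36218275 0.04516358 0.28069125] [-1.79894594e+02  7.13676018e-02 -1.68540700e+02] [ -4.33905959  -2.71755742 -23.82820688  68.79198179  -0.08199414
 -15.7983638 ] 1.25
cam [ 0.18039314 -0.20343726  0.21539405] tcp [ 0.31548011 -0.17480749  0.13348765]
offset [ 0.0897 -0.206   0.1475] twist [ -0.2  -32.93  -0.3 ]
```

Request:
servo_tool --hand '[1,1,1,1,1,1,1,1,1]' --offset '[[0.018,-0.041,0],[0.036,-0.082,0.02],[0.054,-0.124,0.05],[0.072,-0.165,0.08],[0.09,-0.206,0.11],[0.09,-0.206,0.14],[0.09,-0.206,0.1475],[0.09,-0.206,0.1475],[0.09,-0.206,0.1475]]' --twist '[[0,-7,0],[0,-14,0],[0,-21,0],[0,-28,0],[0,-33,0],[0,-33,0],[0,-33,0],[0,-33,0],[0,-33,0]]'

```text
time: 2.15
position: [0.3123, -0.1712, 0.1297]
tcp_rot: [179.6, 32.9, -168.8]
ft_force: [1.1, 0.1, -0.1]
width: 0.0857
```

Run:
```python
from h import *
s=sense();print(s['position'],s['tcp_rot'],s['joint_positions'],s['time'])
c=get_calibration("wrist");p,d=snapshot("wrist")
import pickle;pickle.dump((c,p,d),open("pics/w1.pkl","wb"))
b=p[:,:,::-1];cv2.imwrite("pics/w1.png",cv2.rotate(b,cv2.ROTATE_180))
```

```text
[ 0.31234923 -0.17122203  0.12965726] [ 179.6186064    32.94889135 -168.75392747] [-72.95324213  -3.68993859 -59.63463814  30.75788417  32.80397295
 -83.3412526 ] 2.15
```

View pics/w1.png

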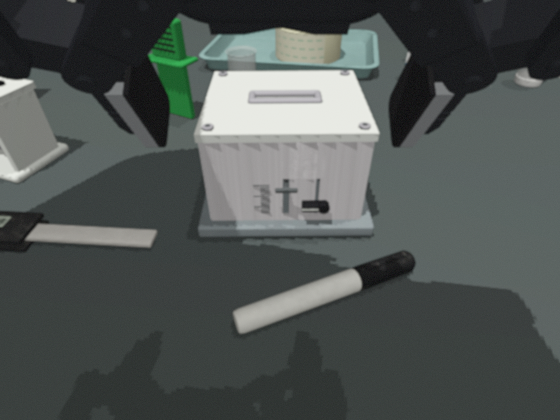

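Run:
```python
from h import *
b=cv2.imread("pics/w1.png")
cv2.imwrite("pics/w1z.png",cv2.resize(b[170:235,235:345],None,fx=7,fy=7,interpolation=cv2.INTER_CUBIC))
import pickle;c,p,d=pickle.load(open("pics/w1.pkl","rb"))
P=cloud(c,d);I=p.astype(int);z=P[...,2]
m=(I.min(2)>150)&(abs(z-.09)<.004)&(abs(P[...,0]-.44)<.08)&(abs(P[...,1]+.15)<.08)
m=cv2.morphologyEx(np.uint8(m),cv2.MORPH_OPEN,np.ones((3,3)))>0
print(m.sum(),np.median(z[m]),rect(P[m][:,:2]))
```

```text
10562 0.09150327306798954 (array([ 443.2, -149.3]), array([113.6, 120.1]), 11.91)
```

View pics/w1z.png

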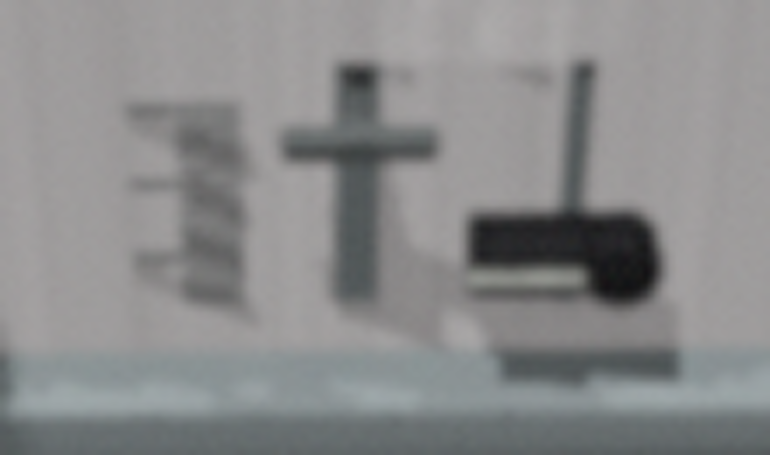

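Run:
```python
from h import *
import pickle;c,p,d=pickle.load(open("pics/w1.pkl","rb"))
b=cv2.imread("pics/w1.png")
g=cv2.cvtColor(b,cv2.COLOR_BGR2GRAY).astype(int)
print("ptr rows 185..196 cols x=278,280,294,295"); 
for y in range(183,198): print(y,[g[y,x] for x in (278,280,282,292,294,296)], b[y,280])
print("marker")
for y in range(197,220): print(y,[g[y,x] for x in (304,307,310,313,316)])
yaw=np.radians(11.85);n=np.array([np.cos(yaw),np.sin(yaw),0.]);e=np.array([-n[1],n[0],0])
o=np.array([.443,-.149,0])
P=cloud(c,d)
def front(u,v,xc):
    a,r=ray(c,559-u,419-v);k=(xc-n@(a-o))/(n@r);q=a+r*k;return [round(1000*t,1) for t in (n@(q-o),e@(q-o),q[2])]
def dep(u,v):
    q=P[419-v,559-u];return [round(1000*t,1) for t in (n@(q-o),e@(q-o),q[2])]
for nm,u,v in [("ptr",280,190),("ptr",286,190),("ptr",292,190),("mk",308,209),("mk",312,209),("mkdark",306,204),("mktop",306,202),("face",270,205),("face",300,180),("face",340,205),("face",230,190),("slit",286,200),("top",285,145)]: print(nm,dep(u,v))
for xc in (-.055,-.062,-.063): print(xc,"ptr",front(235+359/7-.43,170+143.5/7-.43,xc),"mk",front(235+530/7-.43,170+277.5/7-.43,xc))
```

```text
ptr rows 185..196 cols x=278,280,294,295
183 [np.int64(157), np.int64(160), np.int64(138), np.int64(155), np.int64(158), np.int64(159)] [159 159 162]
184 [np.int64(159), np.int64(161), np.int64(139), np.int64(158), np.int64(159), np.int64(159)] [160 160 162]
185 [np.int64(159), np.int64(160), np.int64(137), np.int64(157), np.int64(159), np.int64(158)] [160 159 163]
186 [np.int64(156), np.int64(160), np.int64(138), np.int64(156), np.int64(158), np.int64(157)] [159 159 161]
187 [np.int64(147), np.int64(149), np.int64(130), np.int64(146), np.int64(147), np.int64(147)] [148 148 150]
188 [np.int64(126), np.int64(128), np.int64(118), np.int64(125), np.int64(125), np.int64(127)] [129 128 127]
189 [np.int64(109), np.int64(112), np.int64(109), np.int64(108), np.int64(107), np.int64(110)] [113 114 109]
190 [np.int64(98), np.int64(98), np.int64(96), np.int64(96), np.int64(93), np.int64(98)] [99 99 94]
191 [np.int64(81), np.int64(79), np.int64(79), np.int64(82), np.int64(82), np.int64(93)] [80 80 77]
192 [np.int64(95), np.int64(94), np.int64(84), np.int64(101), np.int64(102), np.int64(112)] [93 
[... 2823 characters left out ...]
float64(30.5)]
face [np.float64(-51.7), np.float64(-10.9), np.float64(52.4)]
face [np.float64(-53.0), np.float64(-41.9), np.float64(29.6)]
face [np.float64(-53.7), np.float64(40.0), np.float64(45.4)]
slit [np.float64(-28.7), np.float64(-1.5), np.float64(15.2)]
top [np.float64(-53.9), np.float64(0.1), np.float64(82.7)]
-0.055 ptr [np.float64(-55.0), np.float64(-0.7), np.float64(45.8)] mk [np.float64(-55.0), np.float64(-19.3), np.float64(27.4)]
-0.062 ptr [np.float64(-62.0), np.float64(-0.5), np.float64(51.2)] mk [np.float64(-62.0), np.float64(-18.5), np.float64(33.3)]
-0.063 ptr [np.float64(-63.0), np.float64(-0.5), np.float64(52.0)] mk [np.float64(-63.0), np.float64(-18.4), np.float64(34.2)]
```

Run:
```python
from h import *
import pickle;c,p,d=pickle.load(open("pics/w1.pkl","rb"))
yaw=np.radians(11.85);n=np.array([np.cos(yaw),np.sin(yaw),0.]);e=np.array([-n[1],n[0],0])
o=np.array([.443,-.149,0])
P=cloud(c,d)
def row(v,us):
    q=np.median([P[419-v,559-u] for u in us],0);return np.round([1000*(n@(q-o)),1000*(e@(q-o)),1000*q[2]],1)
print("ptr");[print(v,row(v,[278,279,280,281,292,293,294])) for v in range(184,198)]
print("mk");[print(v,row(v,range(304,314))) for v in range(197,217)]
print("scale/top");[print(v,row(v,range(300,330))) for v in range(128,146,2)]
print("base");[print(v,row(v,range(240,270))) for v in range(216,236,2)]
```

```text
ptr
184 [-51.8   2.6  49.8]
185 [-53.3   2.8  49.2]
186 [-52.7   2.8  48.2]
187 [-53.4   2.8  47.5]
188 [-59.1   2.8  50.9]
189 [-60.    2.9  50.6]
190 [-60.4   2.9  50.5]
191 [-60.9   2.7  49.6]
192 [-61.2   2.7  48.7]
193 [-52.8   2.7  41.9]
194 [-53.2   2.8  40.8]
195 [-53.3   2.8  40.2]
196 [-53.4   2.7  39.1]
197 [-53.    2.8  37.9]
mk
197 [-53.  -17.6  37.8]
198 [-53.6 -17.5  37.1]
199 [-52.9 -17.7  35.6]
200 [-56.  -17.4  37.2]
201 [-57.2 -17.3  37.2]
202 [-58.3 -17.2  37.3]
203 [-59.8 -17.1  37.2]
204 [-60.7 -17.1  37.2]
205 [-61.8 -17.   37.5]
206 [-63.1 -17.   37.3]
207 [-63.4 -17.   36.8]
208 [-63.1 -17.   35.4]
209 [-63.4 -16.9  34.6]
210 [-63.9 -17.4  34.2]
211 [-63.  -17.2  32.6]
212 [-53.  -18.3  22.9]
213 [-53.1 -18.4  21.8]
214 [-53.1 -18.4  21. ]
215 [-53.  -18.4  19.8]
216 [-53.  -18.5  18.8]
scale/top
128 [-47.3 -19.5  91.4]
130 [-49.8 -19.3  91.5]
132 [-52.4 -19.   91.4]
134 [-54.5 -19.   91. ]
136 [-54.4 -19.1  89.4]
138 [-54.1 -19.2  88. ]
140 [-54.4 -19.2  86.4]
142 [-53.4 -19.5  84.5]
144 [-53.2 -19.5  82.9]
base
216 [-53.8  23.4  19.5]
218 [-53.1  23.4  17.3]
220 [-53.   23.6  15.3]
222 [-55.6  23.3  15.5]
224 [-58.4  23.4  15.7]
226 [-60.3  23.2  15.2]
228 [-61.8  23.3  14.8]
230 [-62.2  23.4  13.1]
232 [-62.2  23.4  10.9]
234 [-62.1  23.5   8.7]
```

Run:
```python
from h import *
c=get_calibration("top");d=np.load("pics/top0d.npy");P=cloud(c,d);im=cv2.imread("pics/top0.png")
hsv=cv2.cvtColor(im,cv2.COLOR_BGR2HSV)
for nm,lo,hi in (("green",45,75),("pink",160,178)):
    m=np.uint8((hsv[...,0]>lo)&(hsv[...,0]<hi)&(hsv[...,1]>70)&(hsv[...,2]>60))
    N,l,st,ce=cv2.connectedComponentsWithStats(m)
    for i in range(1,N):
        if st[i,4]>60: q=P[l==i];q=q[q[:,2]>.06];print(nm,ce[i].round(),len(q),len(q) and (q.min(0).round(3),q.max(0).round(3)))
u=sense();R=Ro.from_euler('xyz',[180,0,81.16],degrees=True)
print("to above rack");go((.4615,.227,.22),R)
```

```text
green [175. 196.] 287 (array([0.404, 0.093, 0.066]), array([0.599, 0.381, 0.932]))
green [225. 205.] 291 (array([0.404, 0.093, 0.066]), array([0.59 , 0.282, 0.932]))
green [334. 227.] 298 (array([ 0.404, -0.024,  0.066]), array([0.592, 0.093, 0.932]))
pink [168. 239.] 213 (array([0.404, 0.093, 0.065]), array([0.498, 0.372, 0.932]))
to above rack
offset [-0.2362  0.3604  0.049 ] twist [ 31.8   21.67 106.76]
```

Run:
```python
from h import *
go((.36,.0,.28),Ro.from_euler('xyz',[180,0,-168.5],degrees=True))
```

```text
offset [-0.148   0.1586 -0.081 ] twist [ 0.32 32.94 -0.1 ]
```

Request:
servo_tool --hand '[1,1,1,1,1,1,1,1,1]' --offset '[[-0.01,0,-0.03],[-0.03,0.03,-0.06],[-0.054,0.06,-0.081],[-0.08,0.09,-0.081],[-0.11,0.12,-0.081],[-0.148,0.158,-0.081],[-0.148,0.158,-0.081],[-0.148,0.158,-0.081],[-0.148,0.158,-0.081]]' --twist '[[0.3,0,0],[0.3,5,0],[0.3,11,0],[0.3,18,0],[0.3,25,0],[0.3,33,0],[0.3,33,0],[0.3,33,0],[0.3,33,0]]'

```text
time: 3.1
position: [0.362, 0.0055, 0.2841]
tcp_rot: [-179.6, 0.1, -168.0]
ft_force: [0.4, -0.6, 0.9]
width: 0.0855
```

Run:
```python
from h import *
s=sense();print(s['position'],s['tcp_rot'],s['joint_positions'],s['time'])
go((.4615,.227,.22),Ro.from_euler('xyz',[180,0,81.16],degrees=True))
```

```text
[0.36199927 0.0055176  0.28410266] [-1.79600939e+02  1.04309337e-01 -1.67961267e+02] [-10.44287491  -3.24341623 -23.8065177   69.18791967  -0.32884622
 -22.48195956] 3.1
offset [-0.1434  0.1963  0.063 ] twist [ -0.17   0.46 110.88]
```

Request:
servo_tool --hand '[1,1,1,1,1,1,1,1,1,1,1,1,1,1,1,1,1]' --offset '[[-0.01,0.014,0],[-0.02,0.028,0],[-0.03,0.042,0],[-0.04,0.056,0],[-0.05,0.07,0],[-0.06,0.084,0],[-0.072,0.098,0],[-0.082,0.112,0],[-0.092,0.126,0],[-0.102,0.14,0.01],[-0.112,0.154,0.02],[-0.122,0.168,0.03],[-0.132,0.182,0.04],[-0.1434,0.1963,0.055],[-0.1434,0.1963,0.063],[-0.1434,0.1963,0.063],[-0.1434,0.1963,0.063]]' --twist '[[0,0,8],[0,0,16],[0,0,24],[0,0,32],[0,0,40],[0,0,48],[0,0,56],[0,0,64],[0,0,72],[0,0,80],[0,0,88],[0,0,96],[0,0,104],[-0.17,0.46,110.9],[-0.17,0.46,110.9],[-0.17,0.46,110.9],[-0.17,0.46,110.9]]'

```text
time: 4.8
position: [0.4603, 0.2221, 0.2185]
tcp_rot: [-179.9, -0.1, 80.9]
ft_force: [-0.1, 0.6, 1.1]
width: 0.0852
```

Run:
```python
from h import *
s=sense();print(s['position'],s['tcp_rot'],s['joint_positions'],s['time'])
c=get_calibration("wrist");p,d=snapshot("wrist");cv2.imwrite("pics/w2.png",p[:,:,::-1])
P=cloud(c,d);I=p.astype(int);z=P[...,2]
m=(I.max(2)<110)&(z>.108)&(z<.13)&(np.hypot(P[...,0]-.46,P[...,1]-.2)<.12)
m=cv2.morphologyEx(np.uint8(m),cv2.MORPH_OPEN,np.ones((3,3)))
N,l,st,ce=cv2.connectedComponentsWithStats(m)
for i in range(1,N):
    if st[i,4]>60: print(st[i],ce[i].round(),rect(P[l==i][:,:2]),np.median(z[l==i]))
m=(I.min(2)>150)&(abs(z-.077)<.006)&(np.hypot(P[...,0]-.46,P[...,1]-.2)<.15)
m=cv2.morphologyEx(np.uint8(m),cv2.MORPH_OPEN,np.ones((3,3)))>0
print("rack",m.sum(),np.median(z[m]),rect(P[m][:,:2]))
```

```text
[0.46027012 0.22209103 0.21845904] [-1.79897464e+02 -7.65343217e-02  8.09227833e+01] [ 1.74841049e+01  1.56261913e+01 -1.21938198e+01  6.22374803e+01
  1.14306086e-01  1.16561196e+02] 4.8
[267 173  22  31 625] [277. 188.] (array([461.4, 236.6]), array([18.8, 14.3]), 81.44) 0.1206676245600363
[267 208  21  24 464] [277. 219.] (array([457.7, 216. ]), array([17.6, 13.9]), 81.11) 0.12084534018055115
[268 294  20  21 388] [277. 304.] (array([447.3, 149.2]), array([11. , 14.6]), 78.3) 0.11964126000061083
[269 319  18  10 160] [277. 324.] (array([445.2, 136.3]), array([ 8.6, 12.6]), 80.94) 0.12086980660134107
rack 8904 0.07708266295431623 (array([453.3, 184.4]), array([176.3,  56.1]), 81.09)
```

View pics/w2.png

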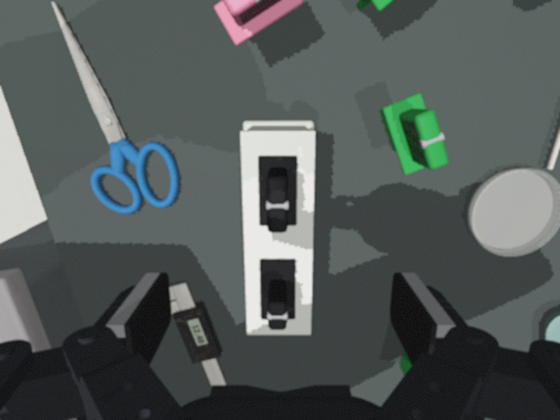

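Run:
```python
from h import *
s=sense();print(s['position'],s['tcp_rot'],s['joint_positions'],s['joint_velocities'],s['time'])
go((.4598,.2260,.083),Ro.from_euler('xyz',[180,0,81.1],degrees=True))
```

```text
[0.46064501 0.22194069 0.2185864 ] [-1.79925046e+02 -9.63202651e-02  8.08686068e+01] [ 17.45167517  15.62269586 -12.17881435  62.22241739   0.1196794
 116.58298037] [-0.57434733  0.19875171  0.23746883 -0.26390617  0.05128238  0.44609622] 4.85
offset [ 0.0036 -0.0013  0.1356] twist [-0.07 -0.1  -0.23]
```

Request:
servo_tool --hand '[1,1,1,1,1]' --offset '[[0.0036,-0.001,0.02],[0.0036,-0.001,0.045],[0.0036,-0.001,0.06],[0.0036,-0.001,0.065],[0.0036,-0.001,0.065]]' --twist '[[0,0,-0.2],[0,0,-0.2],[0,0,-0.2],[0,0,-0.2],[0,0,-0.2]]'

```text
time: 5.35
position: [0.4603, 0.2254, 0.1527]
tcp_rot: [-179.9, -0.1, 81.0]
ft_force: [-0.3, 0.0, -0.5]
width: 0.0854
```

Run:
```python
from h import *
s=sense();print(s['position'],s['tcp_rot'],s['joint_velocities'],s['time'])
go((.4598,.2260,.083),Ro.from_euler('xyz',[180,0,81.1],degrees=True))
```

```text
[0.46033277 0.22543388 0.15273054] [-1.79852494e+02 -6.92644213e-02  8.09615026e+01] [ 0.0823074  -0.6552595   1.42676942  0.76252431  0.00247249  0.10225865] 5.35
offset [ 0.0004 -0.0004  0.0697] twist [-0.15 -0.07 -0.14]
```

Request:
servo_tool --hand '[1,1,1,1,1,1]' --offset '[[0.0004,-0.0004,0.02],[0.0004,-0.0004,0.04],[0.0004,-0.0004,0.06],[0.0004,-0.0004,0.068],[0.0004,-0.0004,0.0697],[0.0004,-0.0004,0.0697]]' --twist '[[0,0,-0.1],[-0.15,0,-0.1],[-0.15,0,-0.1],[-0.15,0,-0.1],[-0.15,0,-0.1],[-0.15,0,-0.1]]'

```text
time: 5.95
position: [0.4606, 0.2265, 0.0836]
tcp_rot: [179.9, -0.1, 81.1]
ft_force: [0.6, -1.1, -0.2]
width: 0.0852
```

Run:
```python
from h import *
s=sense();print(s['position'],s['tcp_rot'],s['joint_velocities'],s['time'],s['ft_force'])
p,d=snapshot("side");cv2.imwrite("pics/s3.png",cv2.resize(p[110:260,150:330,::-1],None,fx=4,fy=4,interpolation=cv2.INTER_CUBIC))
print(sense()['position'])
```

```text
[0.46064102 0.22645066 0.0835907 ] [ 1.79931237e+02 -1.04627599e-01  8.10543963e+01] [ 0.04844295 -0.51983099  0.31536356 -0.01238871  0.02804158  0.09955548] 5.95 [ 0.62081705 -1.09062384 -0.19104634]
[0.4607751  0.22651553 0.08376204]
```

View pics/s3.png

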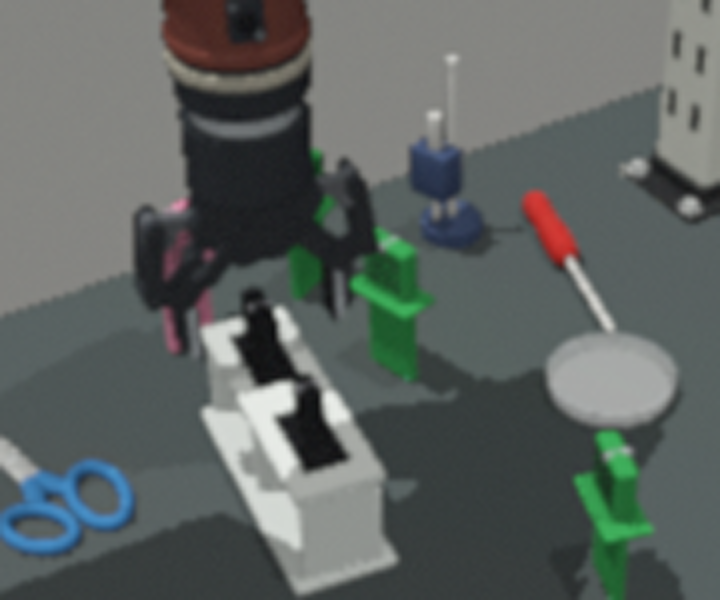

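Request:
servo_tool --hand '[0.5,0.25,0,0,0,0,0,0,0,0]' --offset '[[0,0,0],[0,0,0],[0,0,0],[0,0,0],[0,0,0],[0,0,0],[0,0,0],[0,0,0],[0,0,0],[0,0,0]]' --twist '[[0,0,0],[0,0,0],[0,0,0],[0,0,0],[0,0,0],[0,0,0],[0,0,0],[0,0,0],[0,0,0],[0,0,0]]' --force 70

```text
time: 7.0
position: [0.4601, 0.2263, 0.0828]
tcp_rot: [180.0, -0.1, 81.1]
ft_force: [-1.3, 0.1, 3.6]
width: 0.0132
```

Run:
```python
from h import *
s=sense();print(s['position'],s['tcp_rot'],s['width'],s['time'],s['ft_force'],s['torque'])
```

```text
[0.4600946  0.22632918 0.0828108 ] [ 1.79978104e+02 -8.17493154e-02  8.10536356e+01] 0.01320297650094445 7.0 [-1.28092264  0.08981756  3.63501028] [-0.0206874   0.09543571  0.01090558]
```

Request:
servo_tool --hand '[0,0,0,0,0,0,0,0,0,0]' --offset '[[0,0,-0.005],[0,0,-0.02],[0,0,-0.04],[0,0,-0.06],[0,0,-0.08],[0,0,-0.1],[0,0,-0.12],[0,0,-0.14],[0,0,-0.15],[0,0,-0.15]]' --twist '[[0,0,0],[0,0,0],[0,0,0],[0,0,0],[0,0,0],[0,0,0],[0,0,0],[0,0,0],[0,0,0],[0,0,0]]'

```text
time: 8.0
position: [0.4605, 0.2263, 0.2337]
tcp_rot: [179.9, -0.1, 81.1]
ft_force: [1.0, 0.4, -2.7]
width: 0.0131
```

Run:
```python
from h import *
s=sense();print(s['position'],s['tcp_rot'],s['width'],s['time'],s['ft_force'],s['torque'])
c=get_calibration("wrist");p,d=snapshot("wrist");cv2.imwrite("pics/w4.png",p[:,:,::-1])
R=Ro.from_euler('xyz',[180,0,101.85],degrees=True)
go((.4445,-.149,.235),R)
```

```text
[0.46054946 0.22631842 0.23365252] [ 1.79893406e+02 -1.27211681e-01  8.10517897e+01] 0.013093169626395703 8.0 [ 1.01389014  0.41483531 -2.66651657] [ 0.01789014 -0.00877842  0.01207867]
offset [-0.373  0.043 -0.003] twist [  0.04  -0.08 -20.79]
```

View pics/w4.png

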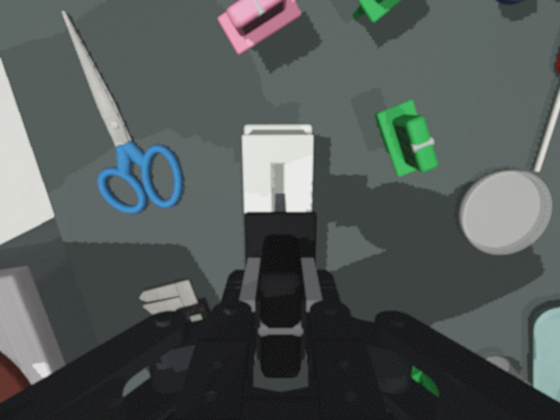

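Request:
servo_tool --hand '[0,0,0,0,0,0,0,0,0,0,0,0,0,0]' --offset '[[-0.015,0.002,-0.003],[-0.045,0.005,-0.006],[-0.08,0.009,-0.008],[-0.115,0.013,-0.008],[-0.15,0.017,-0.008],[-0.185,0.021,-0.008],[-0.22,0.025,-0.008],[-0.255,0.029,-0.008],[-0.29,0.033,-0.008],[-0.325,0.038,-0.007],[-0.355,0.041,-0.005],[-0.373,0.043,-0.003],[-0.373,0.043,-0.003],[-0.373,0.043,-0.003]]' --twist '[[0,0,-1],[0,0,-3],[0,0,-5],[0,0,-7],[0,0,-9],[0,0,-11],[0,0,-13],[0,0,-15],[0,0,-17],[0,0,-19],[0,0,-20.8],[0,0,-20.8],[0,0,-20.8],[0,0,-20.8]]'

```text
time: 9.45
position: [0.4438, -0.1487, 0.2342]
tcp_rot: [-180.0, -0.2, 101.8]
ft_force: [0.6, 0.3, -1.7]
width: 0.0129
```

Run:
```python
from h import *
s=sense();print(s['position'],s['tcp_rot'],s['width'],s['time'],s['ft_force'],s['torque'])
R=Ro.from_euler('xyz',[180,0,101.85],degrees=True)
go((.4445,-.149,.195),R)
```

```text
[ 0.44376298 -0.14869341  0.23416211] [-1.79953750e+02 -1.58752623e-01  1.01793111e+02] 0.0129245666052152 9.45 [ 0.58473068  0.25590112 -1.6614849 ] [ 0.01709866  0.01796283 -0.03288287]
offset [-0.0006  0.0007  0.0392] twist [-0.05 -0.16 -0.06]
```

Lower to foot ~25 mm above the lip and look.

Request:
servo_tool --hand '[0,0,0,0,0]' --offset '[[0,0.0005,0.012],[0,0.0005,0.026],[0,0.0005,0.036],[0,0.0005,0.039],[0,0.0005,0.039]]' --twist '[[0,-0.1,0],[0,-0.1,0],[0,-0.1,0],[0,-0.1,0],[0,-0.1,0]]'

```text
time: 9.95
position: [0.4447, -0.1483, 0.1959]
tcp_rot: [-180.0, -0.0, 101.9]
ft_force: [-0.1, -1.2, -1.6]
width: 0.0138
```

Run:
```python
from h import *
import pickle
s=sense();print(s['position'],s['tcp_rot'],s['width'],s['time'],s['ft_force'],s['torque'])
c=get_calibration("wrist");p,d=snapshot("wrist");cv2.imwrite("pics/w5.png",p[:,:,::-1]);pickle.dump((s,c,p,d),open("pics/w5.pkl","wb"))
cs=get_calibration("side");p2,d2=snapshot("side");cv2.imwrite("pics/s5.png",cv2.resize(p2[190:370,220:380,::-1],None,fx=3.3,fy=3.3,interpolation=cv2.INTER_CUBIC));pickle.dump((s,cs,p2,d2),open("pics/s5.pkl","wb"))
R=Rt(s['tcp_rot'])
for q in ((0,0,.0728),(.02,.003,.0728),(.02,-.003,.0728),(-.02,0,.0728)): 
    w=s['position']+R.apply(q);print(q,w,np.round(proj(c,w),1),np.round(proj(cs,w),1))
```

```text
[ 0.44469769 -0.14827411  0.19585854] [-1.79997952e+02 -6.90628610e-03  1.01890881e+02] 0.013806208484271717 9.95 [-0.0629195  -1.21022603 -1.63578794] [-0.03423238  0.02798196 -0.00418996]
(0, 0, 0.0728) [ 0.44469333 -0.14826606  0.12305854] [279.1 221.5] [301.6 285. ]
(0.02, 0.003, 0.0728) [ 0.44350799 -0.12807708  0.12306085] [284.1 189.6] [295.  278.6]
(0.02, -0.003, 0.0728) [ 0.43763674 -0.12931337  0.12306106] [274.  189.6] [292.9 280.3]
(-0.02, 0, 0.0728) [ 0.4488143  -0.1678369   0.12305613] [279.1 251.9] [309.5 290.8]
```

View pics/w5.png

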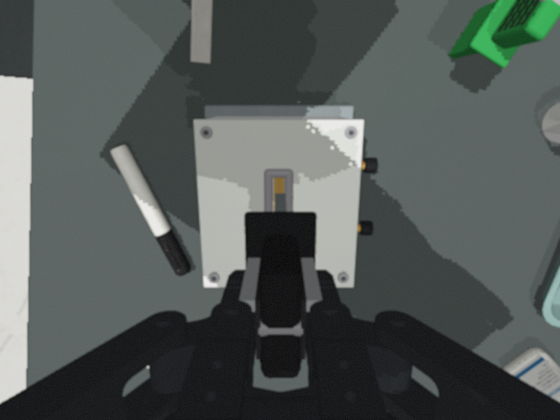

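View pics/s5.png

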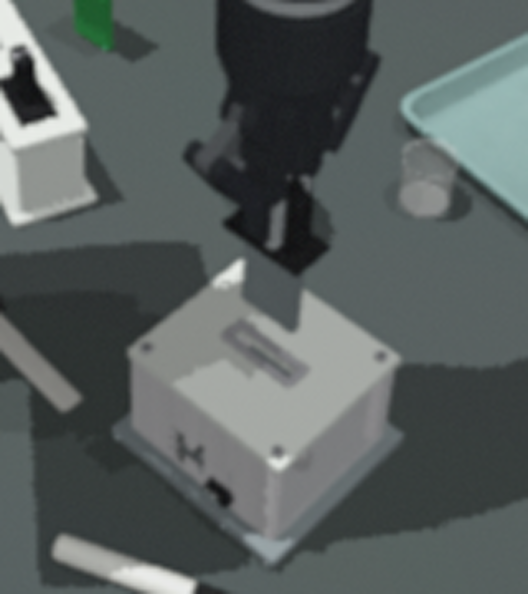

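Run:
```python
from h import *
import pickle
s,c,p,d=pickle.load(open("pics/w5.pkl","rb"))
cv2.imwrite("pics/w5z.png",cv2.resize(p[155:265,230:330,::-1],None,fx=5.4,fy=5.4,interpolation=cv2.INTER_CUBIC))
P=cloud(c,d);I=p.astype(int);z=P[...,2]
m=(I.min(2)>125)&(abs(z-.09)<.006)&(np.hypot(P[...,0]-.4445,P[...,1]+.149)<.1)
m=cv2.morphologyEx(np.uint8(m),cv2.MORPH_OPEN,np.ones((3,3)))>0
ct=P[m];print(m.sum(),np.median(z[m]),rect(ct[:,:2]))
ys,xs=np.where(m);print(cv2.minAreaRect(np.float32(np.stack([xs,ys],1))))
# screws
g=cv2.cvtColor(p,cv2.COLOR_RGB2GRAY).astype(float)
S=[]
for (u,v) in ((206,132),(351,132),(214,277),(343,278)):
    w=g[v-7:v+8,u-7:u+8];k=np.clip(np.median(w)-12-w,0,None);yy,xx=np.mgrid[v-7:v+8,u-7:u+8]
    uu,vv=(k*xx).sum()/k.sum(),(k*yy).sum()/k.sum();S.append(onplane(c,uu,vv,.0905));print(round(uu,1),round(vv,1),S[-1])
S=np.array(S);print("screw centre",S.mean(0)); print(np.linalg.norm(S[0]-S[1]),np.linalg.norm(S[2]-S[3]),np.linalg.norm(S[0]-S[2]),np.linalg.norm(S[1]-S[3]))
for a,b in ((0,1),(2,3)): q=S[b]-S[a];print("x ang",np.degrees(np.arctan2(q[1],q[0])))
for a,b in ((2,0),(3,1)): q=S[b]-S[a];print("y ang",np.degrees(np.arctan2(q[1],q[0]))-90)
```

```text
19287 0.09117380591114777 (array([ 444.4, -149.2]), array([110.5, 120.5]), 11.89)
((278.5, 202.5), (167.0, 169.0), 90.0)
205.5 132.4 [ 0.38702572 -0.10856143  0.0905    ]
350.7 132.5 [ 0.48017015 -0.08899788  0.0905    ]
213.7 277.1 [ 0.40867284 -0.21063823  0.0905    ]
342.6 277.3 [ 0.50131975 -0.19132086  0.0905    ]
screw centre [ 0.44429711 -0.1498796   0.0905    ]
0.09517677103418715 0.0946393759766141 0.1043468699294966 0.10448586833464643
x ang 11.86167691822831
x ang 11.777730135244918
y ang 11.9731609709076
y ang 11.678271092962916
```

View pics/w5z.png

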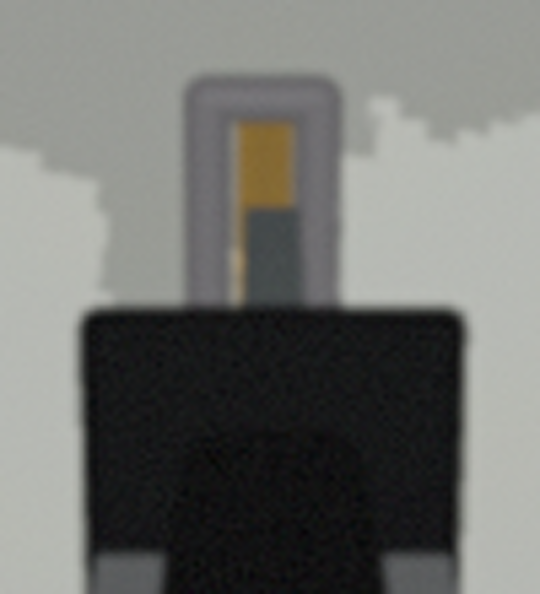

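Request:
servo_tool --hand '[0,0,0,0,0,0]' --offset '[[-0.001,-0.0013,0.006],[-0.0012,-0.0014,0.014],[-0.0012,-0.0014,0.02],[-0.0012,-0.0014,0.024],[-0.0012,-0.0014,0.024],[-0.0012,-0.0014,0.024]]' --twist '[[0,0,0],[0,0,0],[0,0,0],[0,0,0],[0,0,0],[0,0,0]]'

```text
time: 10.65
position: [0.4438, -0.1504, 0.1722]
tcp_rot: [180.0, 0.0, 101.9]
ft_force: [0.2, 0.2, -1.3]
width: 0.0132
```

```bash
cat > look.py <<'E'
from h import *
import pickle,sys
n=sys.argv[1]
s=sense();print(s['position'],s['tcp_rot'],s['width'],s['time'],s['ft_force'],s['torque'])
c=get_calibration("wrist");p,d=snapshot("wrist");pickle.dump((s,c,p,d),open(f"pics/{n}.pkl","wb"))
cv2.imwrite(f"pics/{n}z.png",cv2.resize(p[155:265,230:330,::-1],None,fx=5.4,fy=5.4,interpolation=cv2.INTER_CUBIC))
R=Rt(s['tcp_rot'])
dv=np.array([.4444,-.1495,0])-s['position'];t=R.inv().apply(dv);print("cell minus TCP in tool xy mm",t[:2]*1000)
g=cv2.cvtColor(p,cv2.COLOR_RGB2GRAY).astype(int)
for r in (182,188,192,196,200,205,209): print(r,g[r,262:298])
E
python3 look.py w6
```

```text
[ 0.44382696 -0.15036489  0.17215376] [1.79966614e+02 2.49392853e-02 1.01851422e+02] 0.013231993901861252 10.65 [ 0.18548389  0.23062995 -1.34160194] [ 0.02082163 -0.01730472 -0.01356902]
cell minus TCP in tool xy mm [0.80369641 0.63813509]
182 [163 150 125 111 114 117 120 120 118 114 111 120 127 120 111 112 111 110
 109 111 110 110 114 119 122 114 109 114 118 119 122 117 113 113 134 157]
188 [162 154 131 115 113 118 121 119 119 112 109 118 126 123 118 117 116 113
 115 115 114 114 119 132 131 116 110 115 117 121 120 118 114 116 138 158]
192 [163 152 131 113 113 117 122 118 118 114 110 119 126 120 114 112 110 110
 112 111 110 112 115 128 130 115 109 114 119 118 119 116 115 117 138 159]
196 [163 154 132 114 114 117 120 119 118 113 112 118 119 100  82  78  78  79
  79  80  80  79  89 116 126 117 109 114 119 118 121 116 113 116 137 159]
200 [163 153 130 113 114 116 120 119 120 113 111 111 111  92  78  81  78  80
  80  77  79  79  87 112 124 114 109 115 117 121 120 119 112 117 141 165]
205 [163 155 134 115 114 119 119 119 118 115 110 107 101  88  80  79  78  80
  82  80  81  79  86  98 109 110 110 115 117 119 120 116 113 124 159 188]
209 [165 157 140 118 114 118 120 120 121 114 109 105  97  87  80  79  81  82
  80  80  82  81  82  85  94 101 112 117 120 121 119 116 116 138 171 193]
```

View pics/w6z.png

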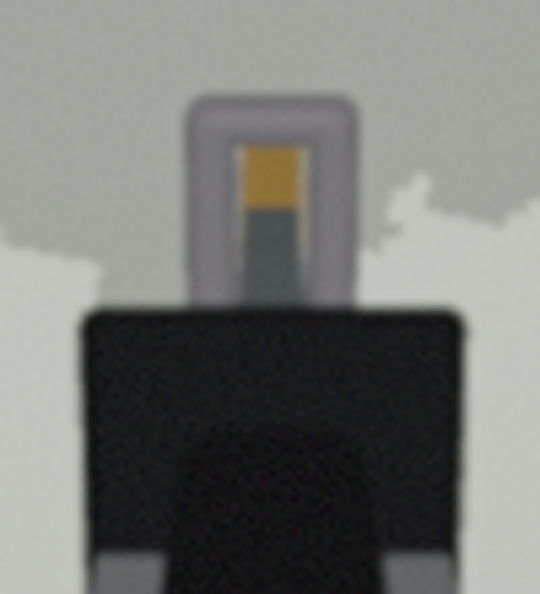

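Run:
```python
from h import *
import pickle
s,c,p,d=pickle.load(open("pics/w6.pkl","rb"));R=Rt(s['tcp_rot'])
for r in (3,6,10,20):
  for off in (-1,0,1):
    best=1e9
    for a in np.radians(np.arange(0,91,3)):
        q=(.020+off/1000-r/1000+r/1000*np.cos(a),.0003,.0728-r/1000+r/1000*np.sin(a));u,v=proj(c,s['position']+R.apply(q));best=min(best,v)
    print("r",r,"off",off,"row",round(best,1))
# slot end visible inner
for xc in (.4444,):
  C=np.array([.4444,-.1495,0]);e=np.array([-np.sin(np.radians(11.85)),np.cos(np.radians(11.85)),0])
  for y,z in ((22,84),(22,90),(22,93),(25,93),(27,90),(60,90)): print(y,z,np.round(proj(c,C+e*y/1000+[0,0,z/1000]),1))
g=cv2.cvtColor(p,cv2.COLOR_RGB2GRAY).astype(int);print(g[165:200,279]);print(p[165:200:1,279,2]);print(g[120:150,240])
```

```text
r 3 off -1 row 192.3
r 3 off 0 row 190.6
r 3 off 1 row 189.0
r 6 off -1 row 193.3
r 6 off 0 row 191.7
r 6 off 1 row 190.0
r 10 off -1 row 194.8
r 10 off 0 row 193.1
r 10 off 1 row 191.4
r 20 off -1 row 198.6
r 20 off 0 row 196.9
r 20 off 1 row 195.2
22 84 [280.2 179.7]
22 90 [280.3 181.7]
22 93 [280.3 182.7]
25 93 [280.3 177.9]
27 90 [280.3 173.7]
60 90 [280.3 118.3]
[165 162 162 163 163 165 159 136 117 115 121 125 127 122 115 108 103 110
 114 116 116 114 117 113 113 114 116 110  97  83  79  79  79  79  78]
[159 158 158 159 158 160 155 135 118 117 122 127 129 125 118 112  97  76
  60  57  57  54  58  54  55  54  57  60  74  81  82  82  82  82  80]
[163 165 164 165 164 164 164 165 164 163 165 166 165 165 164 163 163 165
 164 163 165 164 164 164 164 163 165 165 163 163]
```

Request:
servo_tool --hand '[0,0,0,0,0,0,0,0]' --offset '[[0.0009,0,0.001],[0.0009,0,0.003],[0.0009,0,0.005],[0.0009,0,0.007],[0.0009,0,0.009],[0.0009,0,0.011],[0.0009,0,0.013],[0.0009,0,0.013]]' --twist '[[0,0,0],[0,0,0],[0,0,0],[0,0,0],[0,0,0],[0,0,0],[0,0,0],[0,0,0]]'

```text
time: 11.5
position: [0.4435, -0.1494, 0.1589]
tcp_rot: [180.0, 0.0, 101.9]
ft_force: [-0.6, 0.3, -1.8]
width: 0.0131
```

```bash
python3 look.py w7
```

```text
[ 0.44348658 -0.14941508  0.15889322] [1.79982770e+02 1.62268661e-02 1.01853199e+02] 0.013091077020274577 11.5 [-0.6314583   0.28410829 -1.78372007] [-0.00976545  0.01661453  0.04629173]
cell minus TCP in tool xy mm [-0.22572718  0.82871959]
182 [156 139 117 112 116 121 123 124 125 124 125 126 122 125 124 124 124 124
 124 123 123 125 125 125 124 123 125 124 125 124 123 122 117 115 115 133]
188 [154 135 113 110 115 117 120 119 116 109 105 109 116 109 107 105 106 104
 106 105 104 104 105 107 109 106 104 108 115 118 119 118 117 113 111 127]
192 [155 135 113 111 113 119 119 117 115 111 109 120 131 121 114 111 113 109
 110 110 111 110 112 117 124 118 108 109 114 118 119 119 118 112 111 134]
196 [155 134 114 113 114 118 119 118 115 111 108 121 125 102  82  78  76  79
  78  77  79  79  84 103 121 121 109 108 115 118 120 119 116 112 112 133]
200 [155 135 114 110 117 119 120 119 117 110 110 119 123 100  79  77  77  76
  79  77  75  77  84 101 118 120 110 108 116 119 119 118 116 110 111 133]
205 [152 133 112 110 115 117 118 118 116 113 108 114 115  94  80  77  80  80
  80  77  81  81  83  98 113 117 110 110 114 119 119 117 115 112 114 136]
209 [162 147 120 111 114 118 120 121 116 114 109 113 116  95  80  80  77  81
  80  79  82  78  83  95 112 118 110 110 116 118 120 119 116 112 121 152]
```

View pics/w7z.png

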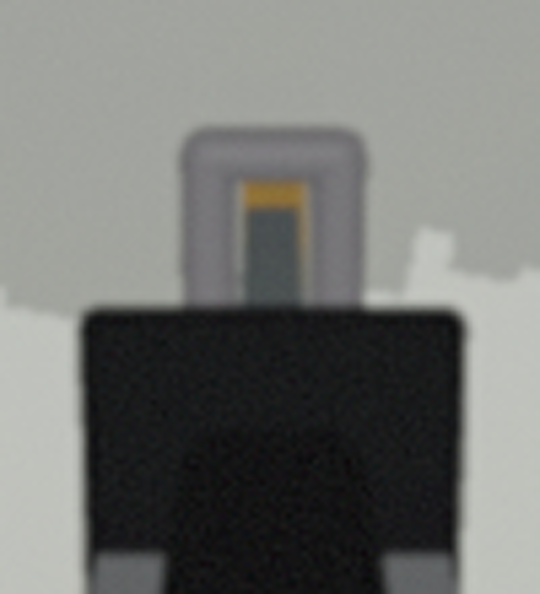

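Request:
servo_tool --hand '[0,0,0,0,0,0,0,0,0]' --offset '[[0,0.0002,0.003],[0,0.0002,0.006],[0,0.0002,0.01],[0,0.0002,0.014],[0,0.0002,0.018],[0,0.0002,0.022],[0,0.0002,0.025],[0,0.0002,0.027],[0,0.0002,0.027]]' --twist '[[0,0,0],[0,0,0],[0,0,0],[0,0,0],[0,0,0],[0,0,0],[0,0,0],[0,0,0],[0,0,0]]'

```text
time: 12.45
position: [0.4437, -0.1494, 0.1319]
tcp_rot: [180.0, 0.0, 101.9]
ft_force: [0.2, -0.4, -1.1]
width: 0.0133
```

```bash
python3 look.py w8 | head -3
```

```text
[ 0.44372226 -0.14937866  0.13193099] [1.79980678e+02 1.64260424e-02 1.01853955e+02] 0.013253353501067254 12.45 [ 0.17708858 -0.38187087 -1.11598866] [-0.00336918 -0.06192168  0.02148948]
cell minus TCP in tool xy mm [-0.22015178  0.59387419]
182 [159 159 159 159 159 160 158 159 159 158 158 158 159 158 158 158 158 157
```

View pics/w8z.png

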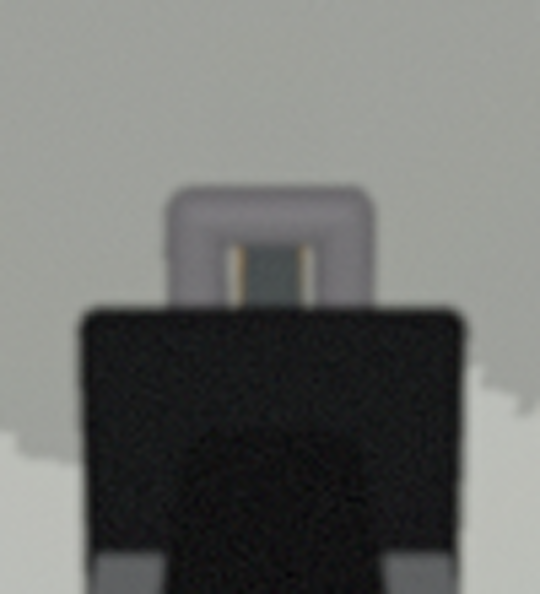

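Request:
servo_tool --hand '[0,0,0,0,0,0,0,0]' --offset '[[0,0,0.002],[0,0,0.004],[0,0,0.006],[0,0,0.008],[0,0,0.01],[0,0,0.012],[0,0,0.014],[0,0,0.014]]' --twist '[[0,0,0],[0,0,0],[0,0,0],[0,0,0],[0,0,0],[0,0,0],[0,0,0],[0,0,0]]'

```text
time: 13.3
position: [0.444, -0.1495, 0.1181]
tcp_rot: [180.0, 0.0, 101.9]
ft_force: [-0.8, -1.1, 4.6]
width: 0.0132
```

```bash
cat > side.py <<'E'
from h import *
import sys
n=sys.argv[1]
s=sense();print(s['position'],s['tcp_rot'],s['width'],s['time'],s['ft_force'])
ps=[snapshot("side")[0].astype(float) for _ in range(4)];p=np.mean(ps,0).astype(np.uint8)
cv2.imwrite(f"pics/{n}.png",p[:,:,::-1])
cv2.imwrite(f"pics/{n}z.png",cv2.resize(p[305:355,255:315,::-1],None,fx=12,fy=12,interpolation=cv2.INTER_CUBIC))
E
python3 side.py s9
```

```text
[ 0.44396098 -0.14951901  0.11811381] [1.79955480e+02 4.03374056e-02 1.01855000e+02] 0.013161125524082669 13.3 [-0.84826087 -1.08438934  4.64804035]
```

View pics/s9z.png

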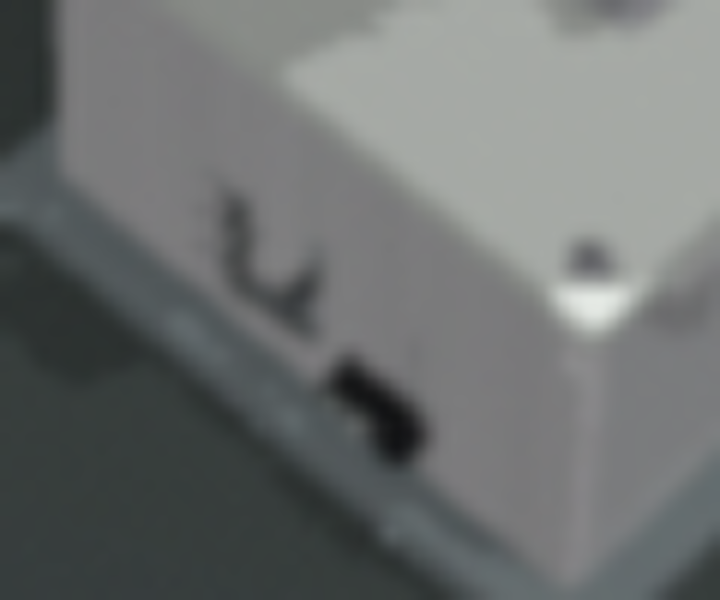

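Request:
servo_tool --hand '[0,0,0,0,0,0]' --offset '[[0,0,0.0015],[0,0,0.003],[0,0,0.0045],[0,0,0.006],[0,0,0.006],[0,0,0.006]]' --twist '[[0,0,0],[0,0,0],[0,0,0],[0,0,0],[0,0,0],[0,0,0]]'

```text
time: 14.1
position: [0.444, -0.1496, 0.1122]
tcp_rot: [179.9, 0.0, 101.9]
ft_force: [-1.4, 0.1, 6.2]
width: 0.013
```

```bash
python3 side.py s10; python3 look.py w10|head -2
```

```text
[ 0.44402469 -0.14955413  0.11224387] [1.79947474e+02 4.70390987e-02 1.01852492e+02] 0.013018143393009555 14.1 [-1.40734745  0.13922955  6.15342502]
[ 0.44399237 -0.14953384  0.11228066] [1.79948533e+02 4.52929279e-02 1.01854874e+02] 0.01318352111102444 14.3 [-0.98441326 -0.05785862  6.05577307] [0.08859661 0.31019352 0.00410114]
cell minus TCP in tool xy mm [0.03813835 0.3050311 ]
```

View pics/s10z.png

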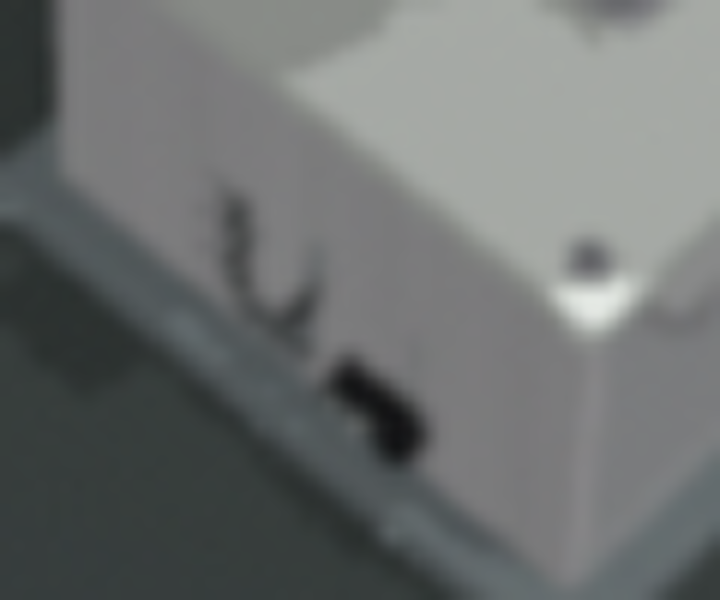

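View pics/w10z.png

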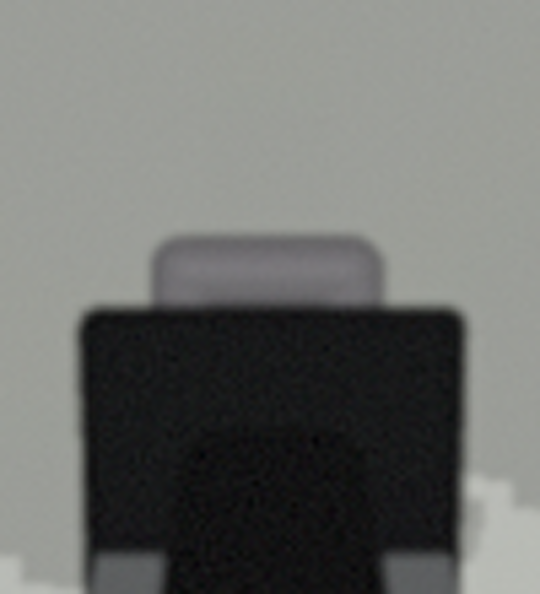

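Run:
```python
from h import *
c=get_calibration("side");yaw=np.radians(11.85)
n=np.array([np.cos(yaw),np.sin(yaw),0]);e=np.array([-n[1],n[0],0]);o=np.array([.4405,-.1483,0])
def pt(x,y,z): u,v=proj(c,o+n*x/1000+e*y/1000+np.array([0,0,z/1000]));return np.array([(u-255+.5)*16,(v-305+.5)*16])
for nm,zp in (("side0",48),("s10",33.4)):
    b=cv2.imread(f"pics/{nm}.png");a=cv2.resize(b[305:342,255:300],None,fx=16,fy=16,interpolation=cv2.INTER_CUBIC)
    a=np.clip((a.astype(float)-20)*1.7,0,255).astype(np.uint8)
    def pl(ps,col): cv2.polylines(a,[np.int32([pt(*p) for p in ps])],True,col,1,cv2.LINE_AA)
    pl([(-64,y,z) for y,z in ((8,zp-1.5),(8,zp+1.5),(-8,zp+1.5),(-8,zp-1.5))],(0,0,255))
    for zz,col in ((33.2,(0,255,0)),):
        pl([(-64,y,z) for y,z in ((-11.5,zz-3),(-11.5,zz+3),(-23.5,zz+3),(-23.5,zz-3))],col)
        pl([(x,y,zz+3) for x,y in ((-64,-11.5),(-55,-11.5),(-55,-23.5),(-64,-23.5))],col)
    pl([(-55,60,90),(-55,-60,90),(-55,-60,16),(-55,60,16)],(255,128,0))
    cv2.imwrite(f"pics/o_{nm}.png",a)
```

```text
(no output)
```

View pics/o_side0.png

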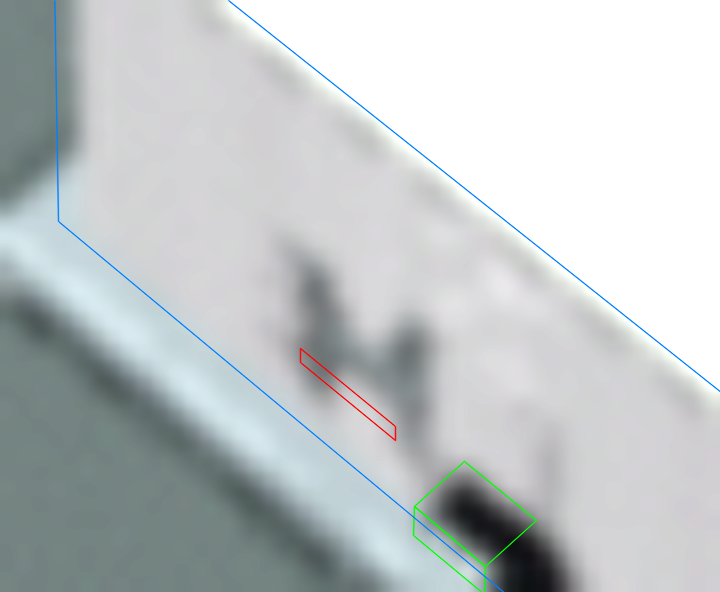

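View pics/o_s10.png

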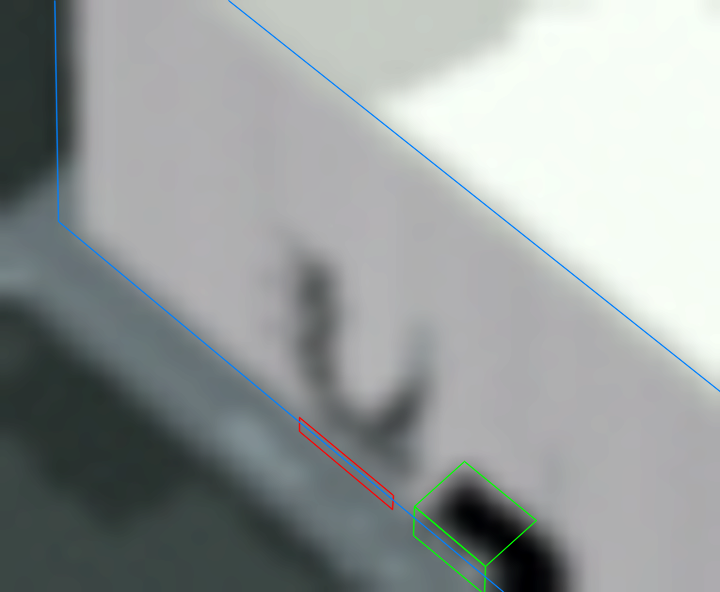

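Run:
```python
from h import *
s=sense();print(s['position'],s['joint_velocities'],s['width'],s['ft_force'],s['time'])
p,d=snapshot("top");cv2.imwrite("pics/t11.png",p[:,:,::-1])
```

```text
[ 0.44398258 -0.14950951  0.11226936] [ 0.05389317 -0.04842058  0.02268251 -0.10282493  0.01431092 -0.03807129] 0.013368947837945155 [-1.8720893   0.20684441  6.30029909] 14.35
```

View pics/t11.png

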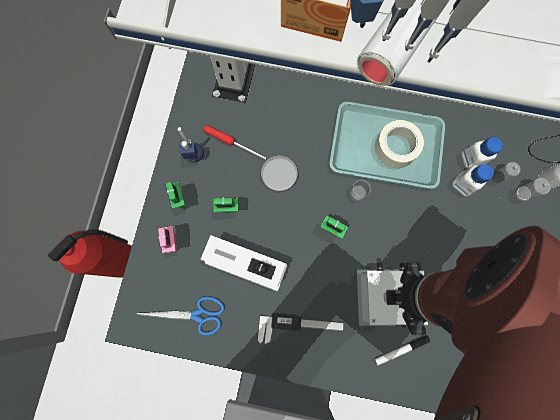

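The top view shows the reference plate still in the rack (263,266). The beaker (360,190) and dish (280,173) have not moved, and the wide plate's slot (227,253) is empty. I'm handing the job in.

```bash
python3 -c "
from rig import arm,sense
print(arm.job_done()); print(sense()['position'])"
```

```text
the job is handed in; nothing more can be done
None
the job is handed in; nothing more can be done
```

I took the wide coated plate from the rack by its handle and passed it upright through the guard slot. I pressed it onto the sprung contact and handed the job in with the plate still gripped, at about 14.4 s of the 48 s allowed.

- **Set marker:** a close wrist view put it at about 14.8 mm on the scale. I had one such view only.
- **Push depth:** from the arm's own position, the foot is at about 39.4 mm, so the contact is down about 14.6 mm. That is about 0.2–0.3 mm short of the marker, against a 3 mm tolerance.
- **At hand-in:** the arm was still and the tool within 0.1° of upright. The fingers were closed on the handle (13.4 mm reading for a 14 mm handle), with no slip in the last wrist view.
- **Other things:** the reference plate, beaker and dish look unmoved in the last top view. The fingertips stayed about 19 mm above the slot lip.

Two checks were loose. The side camera gives only about 0.3 pixels per mm here; it put the pointer's travel at roughly 15.6 mm, about 1 mm more than the arm's figure. The measured force, about 7.5 N after removing the plate's weight, would mean about 13 mm by the nominal spring figures. Both would still be within tolerance. The hand-in gave no verdict.

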